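# Gauge the sloping socket and lay out the peg that fills it

## Robot

A 6-joint arm with a two-finger parallel gripper is mounted at the origin on a cart in front of the work surface, level with it; the furniture and walls round the work are solid. World frame = base frame: x ahead of the robot, y to its left, z up, the work surface at z = 0. Lengths are in m, angles in rad, forces in N, time in s.
With the tool pointing down it reaches from about 0.325 to 0.775 m from the base axis. Payload 9.3 kg.
Tool frame: the origin (TCP) lies midway between the tips of the shut fingers; the grasp point (between the pads) lies behind it (r.grasp_offset is the z of the grasp point in the tool frame, in m); z points along the fingers, x is the direction in which the jaws open and shut, and the axes are right-handed (so a half turn about z gives the same grasp; the last joint's range is limited). The gripper opens to 85 mm and grips with 20 to 120 N. Pads are 22 mm wide; open, the fingers measure 114 mm over their backs; the gripper's body (76 mm by 85 mm) begins 54 mm behind the grasp point. The pads swing forward as they close: fully open they stand 13 mm farther back than shut.
Start: joints at [-1.337, 0.259, 0.021, 1.334, 0, 1.418], TCP at [0.207, -0.509, 0.231] pointing down, gripper open.
Joint ranges: [-3.04, 3.04], [-0.91, 1.82], [-1.04, 1.36], [-1.92, 1.95], [-1.52, 1.45], [-3.14, 3.14]. Speed limits (rad/s): [2.22, 2.22, 2.79, 3.14, 3.14, 3.14].

## Interface

Orientations are given as a rotation vector (axis times angle).
In Python, from rig import r, cams gives the robot as it stands. The module is installed in compiled form; this text tells all that it offers.
- The arm moves only by the tool drive_tool, never from a script. Its argument "rows" is a list of rows, each a list of 3 entries, a list of its own where there are three numbers: the turn, a rotation vector about the tool's x, y, z in rad, then the shift along the tool's x, y, z in cm, then the opening, from 0 (shut) to 1 (fully open). A call has 1 to 12 rows; each row shifts and turns the pose as measured when the row begins, along the tool's axes as they then stand; what a row does not reach is not made up. A row lasts 1/10 s, in which the tool goes at most 50 mm and 8.59 degrees, less where a joint would pass 70% of its speed; a pose out of reach is approached as far as the arm can. A call is refused whole if a number of a shift passes 5 or a number of a turn 0.15, either way. A call with a gripper value outside its range is refused whole. The fingers move at their own pace and stop on an object; "force" is the grip in N (left out, the last holds). Time passes only in rows, so rows that do not move let the fingers close. It gives the time, the measured TCP pose, the force and the opening at its end, in the units of the state.
- r.observe(): the state, without advancing time (a new reading comes with each control period).
- cams.capture(name): name is "scene" or "top"; returns a dict with "color" (480x640x3 uint8, blue, green, red), "depth" (480x640 float32, m along the optical axis (not along the pixel's ray), 0 where there is no reading), "mtx" (3x3 intrinsics, pixels), "pose" (4x4, takes a point from camera to world coordinates). Camera axes: x right, y down, z forward; pixel columns grow to the right and rows downward; lengths in m; the calibration is good to about 2 mm. A picture is of the moment at which its call begins.
- r.hand_in(): hands the job in, once; it reports no verdict.
The state is a dict: "time": time; "qpos": joint angles; "qvel": joint speeds; "tau": joint torques, N m; "ee_pos": TCP position; "ee_rot": TCP orientation; "wrist_force": force on the tool from outside, world axes, zero at the start; "wrist_torque": the same for the moment, N m; "gripper_width": finger opening in m.
Only numpy, scipy, OpenCV 4.12 (cv2) and the standard library are available. Lean on these libraries where they do the work, as an engineer would, in place of code of your own. Each camera call takes 0.05 s, during which the arm holds its last target. There are 200 camera calls.

## Task

Find out how deep the socket in the sloping wooden block is: take the depth rod out of its stand, lower it into the socket until it touches the bottom, let it go and leave it standing in there. Then stand the clay peg that would fill the socket flush, the one as long as the socket is deep, upright on the round bat, well inside its rim. Leave the other two pegs standing where they are and do not disturb the other things on the table.

Things in the scene. Friction and masses are not known exactly. Their poses are not given: they have to be found in the camera images.
- rod: depth rod, 165 mm long: a plain aluminium shaft of 12 mm diameter and 100 mm length with a turned wooden grip of 18 mm diameter on the last 65 mm. Origin at the centre of the shaft's free (lower) end, z along the rod towards the grip; it weighs about 70 g. It starts upright (within 3 degrees) and loose in the stand, its lower end 35 mm deep in it.
- rod_stand: wooden block 70 x 70 x 45 mm high, fixed to the table, with one upright 13.5 mm hole, 35 mm deep, in the middle of its top. Origin at the centre of its underside.
- block: wooden block with a sloping top, 90 x 150 mm, leaning 30 degrees towards the robot's side, on a plywood foot 150 x 186 mm between two cheeks; fixed to the table, 136 mm high at the back of the slope. Origin at the centre of the foot's underside; the slope faces the block's -x.
- socket (a point): centre of the mouth, 114 mm above the table, of the blind round socket in the middle of the slope: 19 mm diameter, 3 mm chamfer. z points out along the bore, square to the slope, 30 degrees from vertical; y is level, across the block. Hard flat floor; depth 44, 60 or 76 mm, changing from start to start. A rod let go in it leans up to 10 degrees off the bore and sticks out 89 to 121 mm.
- peg_short: plain round terracotta peg, 17 mm diameter, 44 mm long, standing upright on the table. Origin at the centre of its foot, z along it.
- peg_medium: the same peg, 60 mm long.
- peg_long: the same peg, 76 mm long.
- bat: grey-brown round flat board (bat), 220 mm in diameter and 11 mm thick, empty, lying loose on the table to the left. Origin at the centre of its underside.
- fish: bystander: flat blue round clay fish, 82 x 86 x 7 mm, origin under its centre
- whale_tag: bystander: flat clay whale, 53 x 86 x 8 mm, origin under its centre
- elephant: bystander: flat grey clay elephant, 74 x 56 x 7 mm, origin under its centre

How it is judged:
On the way:
1. the held depth rod has been lowered to the bottom of the socket (its tip within 7 mm of a possible floor depth, 44, 60 or 76 mm) and kept still there while the fingers still hold it (x of rod in the frame of socket between -0.01 and 0.01 m and y of rod in the frame of socket between -0.01 and 0.01 m and contact force between the fingers and rod above 0.5 N and linear speed of rod below 0.02 m/s and (z of rod in the frame of socket between -0.051 and -0.037 m or z of rod in the frame of socket between -0.067 and -0.053 m or z of rod in the frame of socket between -0.083 and -0.069 m)), for 0.2 s.
At the end, for the whole second after the job is handed in: The rod stands released in the socket, its tip as deep below the mouth as the chosen peg is long (within 7 mm); that peg stands upright (within 7 degrees) on the bat, within 95 mm of its centre; the other two still stand within 30 mm of where they stood; all at rest (x of rod in the frame of socket between -0.01 and 0.01 m and y of rod in the frame of socket between -0.01 and 0.01 m and linear speed of rod below 0.02 m/s and ((z of rod in the frame of socket between -0.051 and -0.037 m and z of peg_short in the frame of bat between 0.005 and 0.018 m and horizontal distance between peg_short and bat below 0.095 m and angle between the z axis of peg_short and the z axis of bat, either way round below 0.12 rad and linear speed of peg_short below 0.02 m/s and distance of each of peg_medium, peg_long from where it was at the start of the episode below 0.03 m and angle between each of peg_medium, peg_long's own z axis and vertical below 0.15 rad) or (z of rod in the frame of socket between -0.067 and -0.053 m and z of peg_medium in the frame of bat between 0.005 and 0.018 m and horizontal distance between peg_medium and bat below 0.095 m and angle between the z axis of peg_medium and the z axis of bat, either way round below 0.12 rad and linear speed of peg_medium below 0.02 m/s and distance of each of peg_short, peg_long from where it was at the start of the episode below 0.03 m and angle between each of peg_short, peg_long's own z axis and vertical below 0.15 rad) or (z of rod in the frame of socket between -0.083 and -0.069 m and z of peg_long in the frame of bat between 0.005 and 0.018 m and horizontal distance between peg_long and bat below 0.095 m and angle between the z axis of peg_long and the z axis of bat, either way round below 0.12 rad and linear speed of peg_long below 0.02 m/s and distance of each of peg_short, peg_medium from where it was at the start of the episode below 0.03 m and angle between each of peg_short, peg_medium's own z axis and vertical below 0.15 rad))); the robot touches nothing.
It fails at once if the round fish is pushed more than 30 mm (distance of fish from where it was at the start of the episode above 0.03 m).
It fails at once if the whale is pushed more than 30 mm (distance of whale_tag from where it was at the start of the episode above 0.03 m).
It fails at once if the elephant is pushed more than 30 mm (distance of elephant from where it was at the start of the episode above 0.03 m).
It also fails if it takes over 64 s, if anything falls off the work surface, if the arm or the gripper's body presses on something with over 40 N, if the wrist force passes 120 N, or if a joint passes its speed limit or range.

## Working session

There is one attempt and no reset: what is moved stays moved. The work goes in short steps, Python scripts to look and compute and a tool call to move; the robot and the scene stay as the last step left them, time stands still between calls to the robot, and variables do not carry over. Pictures are saved under pics/ and viewed, about 8 in all and at most 12, crops included, and the job is handed in when it is done.

Besides the shell and the picture viewer there is one more tool, called after "Emit:" as name([rows], argument=value, ...), one row to a line, values as JSON. drive_tool: Moves the arm, as the interface text tells. Its arguments: {"type":"object","properties":{"rows":{"type":"array","items":{"type":"array"}},"force":{"type":"number"}},"required":["rows"]}

```bash
mkdir -p pics; python3 - <<'E'
from rig import r,cams
import cv2,numpy as np
s=r.observe();print(s, r.grasp_offset)
for n in("scene","top"):
    c=cams.capture(n);cv2.imwrite(f"pics/{n}0.png",c["color"]);np.savez(f"{n}0.npz",**c)
    print(n,c["mtx"].round(1).tolist(),c["pose"].round(3).tolist())
E
```

```text
{'time': 0.0, 'qpos': array([-1.33661014e+00,  2.59181717e-01,  2.07563632e-02,  1.33368436e+00,
        2.16952724e-06,  1.41821577e+00]), 'qvel': array([-0.00070765,  0.00020101,  0.00091255,  0.00155927,  0.00168585,
        0.00025634]), 'tau': array([ 1.73065106e-03, -5.55643094e+01,  3.44528925e+01,  1.35728830e-02,
       -4.91283004e-05,  1.14635998e-05]), 'ee_pos': array([ 0.20739875, -0.50909764,  0.23066973]), 'ee_rot': array([-2.60621006e+00,  1.75261794e+00,  1.51435771e-03]), 'wrist_force': array([-0.33696159,  0.05752898, -0.00955028]), 'wrist_torque': array([-0.00318954,  0.01365036,  0.0200787 ]), 'gripper_width': 0.0855442437857454} -0.0187
scene [[475.3, 0.0, 320.2], [0.0, 475.3, 236.1], [0.0, 0.0, 1.0]] [[0.583, -0.436, 0.685, -0.188], [-0.812, -0.289, 0.507, -0.601], [-0.023, -0.852, -0.522, 0.648], [0.0, 0.0, 0.0, 1.0]]
top [[470.3, 0.0, 318.1], [0.0, 470.3, 242.1], [0.0, 0.0, 1.0]] [[-0.018, -0.98, 0.198, 0.306], [-1.0, 0.02, 0.009, -0.064], [-0.013, -0.198, -0.98, 1.183], [0.0, 0.0, 0.0, 1.0]]
```

View pics/scene0.png

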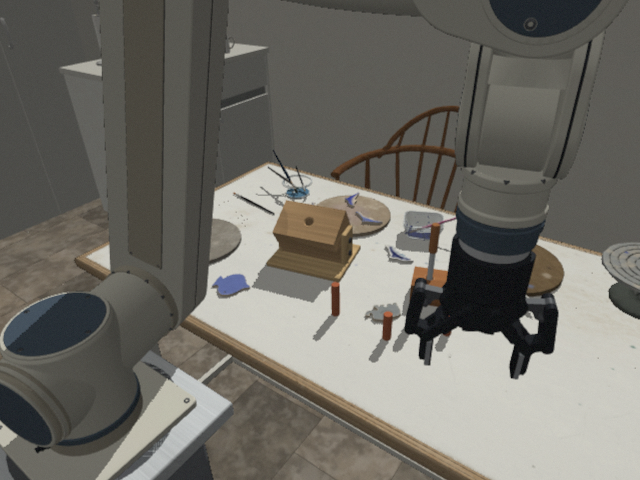

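View pics/top0.png

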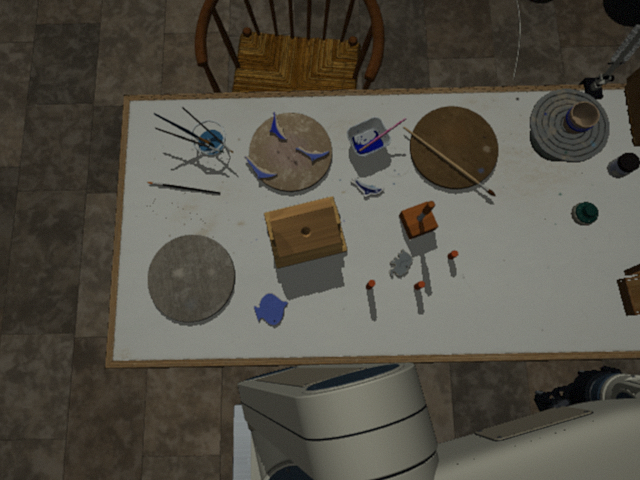

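The scene view shows the block with socket at about (310,221), the pegs at (336,298), (387,325) and (446,325, half hidden), and the rod's grip at (435,238). The top view shows the bat at (192,280), socket (306,231), stand (419,220), rod top (429,208), and pegs at (371,284), (419,285) and (453,254).

```bash
cat > h.py <<'E'
import numpy as np,cv2
def world(c,mask=None):
    K=c["mtx"];P=c["pose"];v,u=np.mgrid[0:480,0:640];d=c["depth"]
    p=np.stack([(u-K[0,2])/K[0,0]*d,(v-K[1,2])/K[1,1]*d,d],-1)
    return p@P[:3,:3].T+P[:3,3]
def ray(c,u,v,z):
    K=c["mtx"];P=c["pose"];d=P[:3,:3]@np.array([(u-K[0,2])/K[0,0],(v-K[1,2])/K[1,1],1]);o=P[:3,3]
    return o+d*(z-o[2])/d[2]
def pix(c,p):
    P=c["pose"];q=P[:3,:3].T@(np.asarray(p)-P[:3,3]);q=c["mtx"]@(q/q[2]);return q[:2]
E
python3 - <<'E'
from h import *
c=dict(np.load("top0.npz"));W=world(c);hsv=cv2.cvtColor(c["color"],cv2.COLOR_BGR2HSV)
for n,u,v in [("p1",371,284),("p2",419,285),("p3",453,254)]:
    m=np.zeros((480,640),bool);m[v-14:v+15,u-12:u+13]=1
    b=m&(((hsv[...,0]<14)|(hsv[...,0]>170))&(hsv[...,1]>130)&(hsv[...,2]>60))
    z=W[...,2][b];vs,us=np.nonzero(b);zt=np.percentile(z,90);t=b&(W[...,2]>zt-.006)
    print(n,b.sum(),"z",z.max().round(4),zt.round(4),"top n",t.sum(),W[t].mean(0).round(4),"bbox",us.min(),us.max(),vs.min(),vs.max())
# stand & rod
Z=W[...,2]
m=np.zeros((480,640),bool);m[190:240,395:445]=1
t=m&(abs(Z-.045)<.005);print("stand",t.sum(),W[t].mean(0).round(4),cv2.minAreaRect(W[t][:,:2].astype(np.float32)*1000))
g=m&(Z>.08);print("rod",g.sum());
for lo in np.arange(.08,.19,.012):
    q=g&(Z>=lo)&(Z<lo+.012);print(round(lo,3),q.sum(),W[q].mean(0).round(4) if q.any() else 0)
m[:]=0;m[225:335,135:245]=1
t=m&(abs(Z-.011)<.004)&(hsv[...,2]<160);k=cv2.findContours(t.astype(np.uint8),0,1)[0];k=max(k,key=len)
(e,ax,_)=cv2.fitEllipse(k);print("bat",e,ax,ray(c,*e,.011))
# block slope
m[:]=0;m[198:275,262:350]=1
t=m&(Z>.05);P=W[t];print("block",t.sum(),P.min(0),P.max(0))
for it in range(6):
    cc=P.mean(0);n=np.linalg.svd(P-cc,full_matrices=False)[2][2];n*=np.sign(n[2]);d=(W-cc)@n;k=m&(abs(d)<.004)&(Z>.08)
    P=W[k]
print("normal",n.round(4),"tilt",np.degrees(np.arccos(n[2])),"yaw",np.degrees(np.arctan2(n[1],n[0])),k.sum(),cc)
print(cv2.minAreaRect(P[:,:2].astype(np.float32)*1000))
s=m.copy();s[:]=0;s[222:242,296:317]=1
dk=s&(hsv[...,2]<np.median(hsv[...,2][s])-25);vs,us=np.nonzero(dk);print("sock",dk.sum(),us.mean(),vs.mean(),us.min(),us.max(),vs.min(),vs.max(),ray(c,us.mean(),vs.mean(),.114))
cv2.imwrite("pics/crop.png",np.hstack([cv2.resize(c["color"][190:280,265:345],(400,450),interpolation=2),cv2.resize(c["color"][195:285,365:445+0],(400,450),interpolation=2)]))
E
```

```text
p1 36 z 0.078 0.0774 top n 30 [ 0.4291 -0.1772  0.0747] bbox 368 374 280 286
p2 36 z 0.0636 0.0613 top n 32 [ 0.4263 -0.2979  0.0588] bbox 418 424 281 287
p3 34 z 0.0479 0.0454 top n 28 [ 0.5013 -0.3867  0.0429] bbox 451 457 251 256
stand 650 [ 0.5882 -0.3051  0.044 ] ((590.5718383789062, -307.4765625), (70.77276611328125, 70.75167846679688), 20.199588775634766)
rod 134
0.08 8 [ 0.5874 -0.3051  0.0844]
0.092 8 [ 0.5869 -0.3043  0.0983]
0.104 0 0
0.116 14 [ 0.5857 -0.3033  0.1214]
0.128 12 [ 0.5854 -0.3041  0.1328]
0.14 13 [ 0.5854 -0.3026  0.1453]
0.152 15 [ 0.5852 -0.3037  0.1588]
0.164 49 [ 0.5898 -0.3067  0.1718]
0.176 6 [ 0.5913 -0.3055  0.1766]
0.188 0 0
bat (190.8660430908203, 277.9979553222656) (83.94908905029297, 87.77448272705078) [0.45782136 0.26844618 0.011     ]
block 3161 [ 0.30617719 -0.10805415  0.05153636] [0.6459142  0.07035826 1.18320771]
normal [0.9627 0.21   0.1707] tilt 80.16935297968956 yaw 12.304674545351476 248 [ 0.55895226 -0.02322537  0.11565784]
((560.5517578125, -23.08660125732422), (12.929128646850586, 174.46656799316406), 12.239185333251953)
sock 47 304.93617021276594 230.3404255319149 301 309 227 233 [ 0.55096346 -0.02368351  0.114     ]
```

View pics/crop.png

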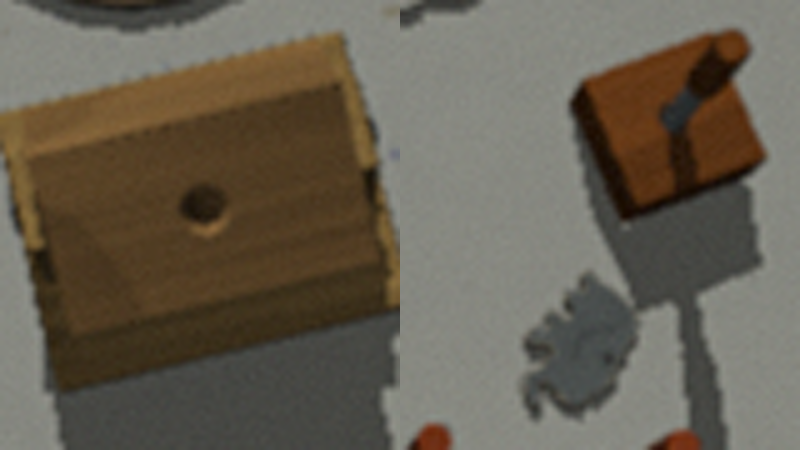

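The crop shows the socket mouth centred at about top pixel (305.5,231.7). The rod stands nearly upright, its top at about (412.5+..., 199). The elephant lies clear of the pegs. Heights put the long peg at p1, the medium at p2 and the short at p3.

```bash
cat >> h.py <<'E'
from scipy.spatial.transform import Rotation as R
def tool(yaw,tilt):  # jaws along level axis of a block with this yaw (deg); tilt of tool z towards +x_block
    y,t=np.radians([yaw,tilt]);x=np.array([np.sin(y),-np.cos(y),0]);z=np.array([np.sin(t)*np.cos(y),np.sin(t)*np.sin(y),-np.cos(t)])
    return np.stack([x,np.cross(z,x),z],1)
def delta(s,Rg,pg):
    Rc=R.from_rotvec(s["ee_rot"]).as_matrix()
    print("t",round(s["time"],2),"pos",s["ee_pos"].round(4),"w",round(s["gripper_width"],4),"F",s["wrist_force"].round(1))
    print("turn",R.from_matrix(Rc.T@Rg).as_rotvec().round(3),"shift now(cm)",(Rc.T@(pg-s["ee_pos"])*100).round(2),"shift after turn",(Rg.T@(pg-s["ee_pos"])*100).round(2))
E
python3 - <<'E'
from h import *
from rig import r
c=dict(np.load("top0.npz"));W=world(c)
m=np.zeros((480,640),bool);m[218:250,278:338]=1;m[220:244,294:318]=0
P=W[m]
for i in range(8):
    cc=P.mean(0);n=np.linalg.svd(P-cc,full_matrices=False)[2][2];n*=np.sign(n[2]);P=W[m][abs((W[m]-cc)@n)<(.01 if i<4 else .004)]
print(len(P),n,np.degrees(np.arccos(n[2])),np.degrees(np.arctan2(-n[1],-n[0])),cc)
for z in(.112,.114,.116):print(ray(c,305.4,231.7,z))
S=ray(c,305.4,231.7,.114);print("plane offset",(S-cc)@n)
cs=dict(np.load("scene0.npz"));print("socket in scene",pix(cs,S))
cv2.imwrite("pics/sc.png",cv2.resize(cs["color"][195:275,265:365],(800,640)[:1]+(600,),interpolation=2))
g=c["color"];t=cv2.cvtColor(g,cv2.COLOR_BGR2GRAY)
for z,u in((.175,(.589,-.306,.175)),):print(pix(c,u))
delta(r.observe(),tool(12.3,0),np.array([.589,-.306,.215]))
E
```

```text
1192 [-0.48779009 -0.11099043  0.8658764 ] 30.017069704717578 12.818678709866461 [ 0.54382677 -0.02805481  0.11039229]
[ 0.54814341 -0.02465077  0.112     ]
[ 0.54769165 -0.02472347  0.114     ]
[ 0.54723989 -0.02479617  0.116     ]
plane offset 0.0008688374627515803
socket in scene [308.48863546 221.75727491]
[430.97069202 204.84498036]
t 0.1 pos [ 0.2074 -0.5091  0.2307] w 0.0856 F [-0.2 -0.  -0.2]
turn [-0.     0.001  0.172] shift now(cm) [ -4.42 -43.     1.58] shift after turn [-11.72 -41.61   1.57]
```

View pics/sc.png

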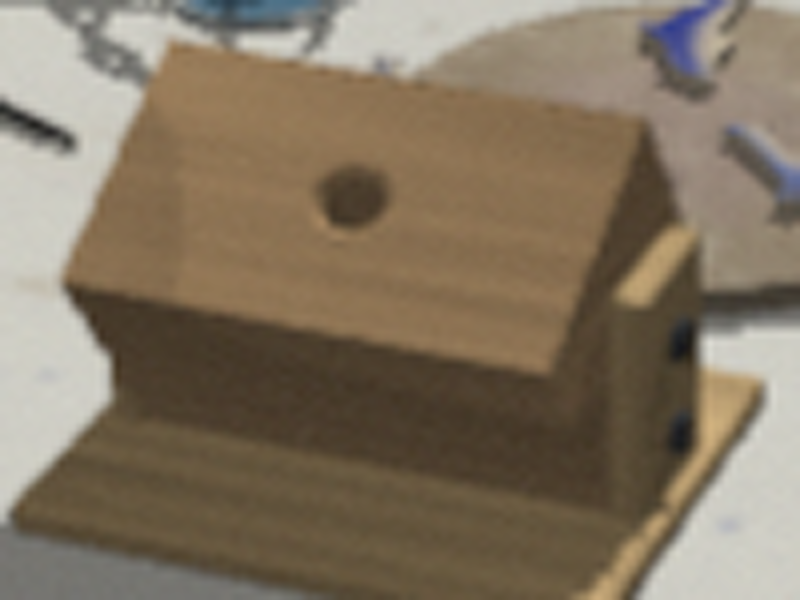

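The scene crop shows the mouth at about scene (308.8,221.7). That agrees with the projection of the top-view estimate, (308.5,221.8).

Emit:
drive_tool([
  [[0,0,0.086],[-0.4,-4.3,0],1],
  [[0,0,0.086],[-0.8,-4.3,0],1],
  [[0,0,0],[-1.2,-4.2,0],1],
  [[0,0,0],[-1.2,-4.2,0],1],
  [[0,0,0],[-1.2,-4.2,0],1],
  [[0,0,0],[-1.2,-4.2,0],1],
  [[0,0,0],[-1.2,-4.2,0],1],
  [[0,0,0],[-1.2,-4.2,0],1],
  [[0,0,0],[-1.2,-4.2,0],1],
  [[0,0,0],[0,0,0],1],
], force=50)

```text
time: 1.1
ee_pos: [0.5664, -0.3195, 0.2256]
ee_rot: [-2.432, 1.985, 0.013]
wrist_force: [-0.3, 0.4, -0.4]
gripper_width: 0.0857
```

```bash
python3 - <<'E'
from h import *
from rig import r
delta(r.observe(),tool(12.5,0),np.array([.589,-.306,.128]))
E
```

```text
t 1.1 pos [ 0.5664 -0.3195  0.2256] w 0.0857 F [-0.3  0.4 -0.4]
turn [ 0.003  0.007 -0.016] shift now(cm) [-0.8  -2.52  9.75] shift after turn [-0.83 -2.5   9.76]
```

Emit:
drive_tool([
  [[0,0,-0.016],[-0.8,-2.5,0],1],
  [[0,0,0],[0,0,2.4],1],
  [[0,0,0],[0,0,2.5],1],
  [[0,0,0],[0,0,2.5],1],
  [[0,0,0],[0,0,2.3],1],
  [[0,0,0],[0,0,0],1],
])

```text
time: 1.7
ee_pos: [0.589, -0.3046, 0.123]
ee_rot: [-2.452, 1.962, 0.018]
wrist_force: [0.1, 0.3, 0.6]
gripper_width: 0.0853
```

```bash
python3 - <<'E'
from h import *
from rig import r,cams
delta(r.observe(),tool(12.5,0),np.array([.589,-.306,.128]))
c=cams.capture("scene");cv2.imwrite("pics/s2.png",cv2.resize(c["color"][130:330,340:560],(660,600)))
E
```

```text
t 1.7 pos [ 0.589  -0.3046  0.123 ] w 0.0853 F [0.1 0.3 0.6]
turn [0.006 0.01  0.003] shift now(cm) [ 0.13  0.03 -0.5 ] shift after turn [ 0.13  0.02 -0.5 ]
```

View pics/s2.png

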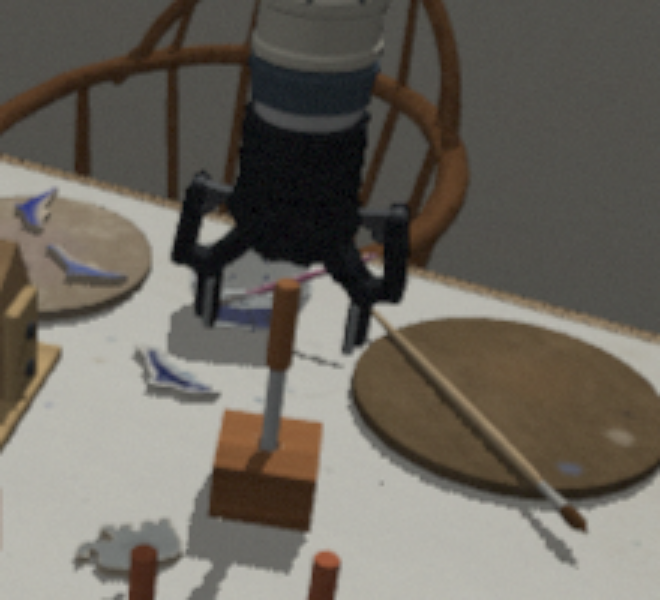

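The crop shows the rod's grip at about crop (284,325), between the open fingers. Closing.

Emit:
drive_tool([
  [[0.006,0.01,0.003],[0.1,0,-0.3],1],
  [[0,0,0],[0,0,0],0.5],
  [[0,0,0],[0,0,0],0],
  [[0,0,0],[0,0,0],0],
  [[0,0,0],[0,0,0],0],
  [[0,0,0],[0,0,0],0],
  [[0,0,0],[0,0,0],0],
], force=50)

```text
time: 2.45
ee_pos: [0.5909, -0.3074, 0.1341]
ee_rot: [-2.449, 1.967, -0.016]
wrist_force: [-0.3, 0.8, -1.7]
gripper_width: 0.0167
```

Emit:
drive_tool([
  [[0,0,0],[0,0,-1],0],
  [[0,0,0],[0,0,-1.5],0],
  [[0,0,0],[0,0,-1.5],0],
  [[0,0,0],[0,0,-1.5],0],
  [[0,0,0],[0,0,-1.5],0],
  [[0,0,0],[0,0,-1],0],
  [[0,0,0],[0,0,0],0],
  [[0,0,0],[0,0,0],0],
])

```text
time: 3.25
ee_pos: [0.5905, -0.3076, 0.2199]
ee_rot: [2.449, -1.967, 0.018]
wrist_force: [0.1, 0.1, -1.1]
gripper_width: 0.0171
```

```bash
python3 - <<'E'
from h import *
from rig import r,cams
delta(r.observe(),tool(12.5,30),np.array([.589,-.306,.3]))
for n in("scene","top"):
    c=cams.capture(n);np.savez(n+"3.npz",**c)
    if n=="scene": cv2.imwrite("pics/s3.png",cv2.resize(c["color"][80:280,340:560],(660,600)))
E
```

```text
t 3.25 pos [ 0.5905 -0.3076  0.2199] w 0.0171 F [ 0.1  0.1 -1.1]
turn [ 0.517 -0.009  0.002] shift now(cm) [-0.11  0.06 -8.01] shift after turn [-0.19 -3.91 -6.99]
```

View pics/s3.png

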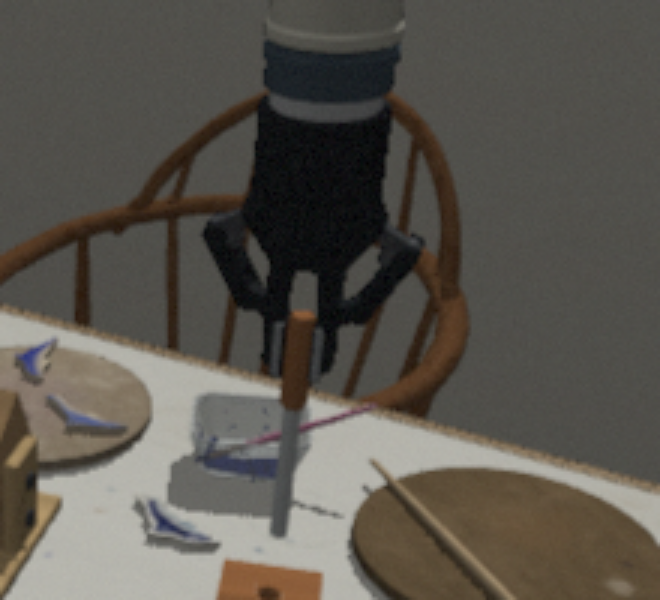

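The crop shows the rod held clear of the stand, its tip at crop (280,533) and the top of its grip at (301,315).

```bash
cat >> h.py <<'E'
def rodpts(c,lo,hi,c0,rad=.03):  # rod points near c0 xy-line in world depth
    W=world(c);return W
E
python3 - <<'E'
from h import *
from rig import r
s=r.observe();Rc=R.from_rotvec(s["ee_rot"]).as_matrix();p=s["ee_pos"]
for n in("scene","top"):
    c=dict(np.load(n+"3.npz"));W=world(c);q=(W-p)@Rc
    print(n,"pred tip",pix(c,p+Rc[:,2]*.124),"shaftstart",pix(c,p+Rc[:,2]*.024),"top",pix(c,p-Rc[:,2]*.041))
    hsv=cv2.cvtColor(c["color"],cv2.COLOR_BGR2HSV)
    m=(abs(q[...,0])<.02)&(abs(q[...,1])<.025)&(q[...,2]<.14)&(q[...,2]>-.05)
    for lo in np.arange(-.04,.14,.01):
        k=m&(q[...,2]>=lo)&(q[...,2]<lo+.01)
        if k.sum(): print(round(lo,3),k.sum(),np.median(q[k],0).round(4),"px",np.argwhere(k).mean(0)[::-1].round(1), "pred",pix(c,p+Rc[:,2]*(lo+.005)).round(1))
E
```

```text
scene pred tip [432.60417462 258.66540931] shaftstart [437.25201336 215.93929346] top [440.56834055 185.45334346]
-0.04 116 [-0.0006  0.0075 -0.0352] px [439.3 189.9] pred [440.3 188.4]
-0.03 105 [-0.      0.0077 -0.0248] px [439.  195.1] pred [439.7 193.2]
-0.02 100 [ 0.0009  0.0079 -0.0149] px [438.8 199.9] pred [439.2 197.9]
-0.01 77 [-0.0005  0.0074 -0.0053] px [437.7 204.1] pred [438.7 202.6]
0.0 43 [0.0011 0.0055 0.0055] px [438.1 208.6] pred [438.2 207.3]
0.01 40 [0.0019 0.0056 0.0152] px [437.9 213.2] pred [437.7 211.9]
0.02 24 [0.0005 0.0034 0.0256] px [437.3 217.3] pred [437.2 216.4]
0.03 32 [0.0005 0.0036 0.0344] px [436.5 221.7] pred [436.7 220.9]
0.04 26 [0.0011 0.0035 0.0462] px [436.4 226.6] pred [436.2 225.3]
0.05 23 [0.0011 0.0035 0.055 ] px [435.6 230.6] pred [435.8 229.7]
0.06 26 [0.0007 0.0037 0.065 ] px [435.4 234.8] pred [435.3 234. ]
0.07 27 [-0.0001  0.0039  0.0743] px [434.4 239.2] pred [434.8 238.3]
0.08 22 [0.0004 0.0042 0.085 ] px [434.4 243.6] pred [434.4 242.6]
0.09 23 [0.0006 0.0034 0.0947] px [433.6 247.4] pred [433.9 246.8]
0.1 26 [0.0008 0.0031 0.1046] px [433.4 251.5] pred [433.4 250.9]
0.11 23 [0.0002 0.0038 0.1139] px [432.7 255.8] pred [433. 255.]
0.12 8 [1.000e-04 2.400e-03 1.216e-01] px [432.2 258.2] pred [432.6 259.1]
top pred tip [424.48819392 213.06376494] shaftstart [433.78392273 201.53937866] top [440.84721791 192.78265352]
```

Emit:
drive_tool([
  [[0,0,0],[0,0,-2.5],0],
  [[0,0,0],[0,0,-2.5],0],
  [[0.086,0,0],[0,0,-2],0],
  [[0.086,0,0],[0,0,0],0],
  [[0.086,0,0],[0,0,0],0],
  [[0.086,0,0],[0,0,0],0],
  [[0.086,0,0],[0,0,0],0],
  [[0.086,-0.009,0],[0,0,0],0],
  [[0,0,0],[0,0,0],0],
])

```text
time: 4.25
ee_pos: [0.589, -0.3051, 0.2837]
ee_rot: [-2.097, 1.677, -0.449]
wrist_force: [-1.0, 0.5, -1.1]
gripper_width: 0.0169
```

```bash
cat > go.py <<'E'
from h import *
from rig import r
import sys
h,dx,dy=[float(a) for a in sys.argv[1:4]]
S=np.array([.5477,-.0247,.114]);Rg=tool(12.6,30)
delta(r.observe(),Rg,S-Rg[:,2]*(h+.123)+Rg[:,1]*(.0015+dy)+Rg[:,0]*(-.0005+dx))
E
python3 go.py .06 0 0
```

```text
t 4.25 pos [ 0.589  -0.3051  0.2837] w 0.0169 F [-1.   0.5 -1.1]
turn [-0.009  0.008 -0.   ] shift now(cm) [-28.34   6.81  -2.39] shift after turn [-28.32   6.83  -2.56]
```

Emit:
drive_tool([
  [[0,0,0],[-2,0.5,-0.5],0],
  [[0,0,0],[-4,0.9,-0.4],0],
  [[0,0,0],[-4,0.9,-0.4],0],
  [[0,0,0],[-4,1,-0.4],0],
  [[0,0,0],[-4,1,-0.4],0],
  [[0,0,0],[-4,1,-0.2],0],
  [[0,0,0],[-3,0.8,0],0],
  [[0,0,0],[-2,0.5,0],0],
  [[0,0,0],[0,0,0],0],
  [[0,0,0],[0,0,0],0],
])

```text
time: 5.25
ee_pos: [0.4562, -0.0504, 0.2687]
ee_rot: [-2.111, 1.694, -0.434]
wrist_force: [0.5, -0.5, -0.7]
gripper_width: 0.0169
```

```bash
python3 go.py .03 0 0
```

```text
t 5.25 pos [ 0.4562 -0.0504  0.2687] w 0.0169 F [ 0.5 -0.5 -0.7]
turn [ 0.014  0.006 -0.003] shift now(cm) [-0.55 -0.37  2.84] shift after turn [-0.56 -0.34  2.84]
```

Emit:
drive_tool([
  [[0.014,0.006,-0.003],[-0.55,-0.35,1.4],0],
  [[0,0,0],[0,0,1.4],0],
  [[0,0,0],[0,0,0],0],
  [[0,0,0],[0,0,0],0],
])

```text
time: 5.65
ee_pos: [0.4744, -0.0445, 0.2463]
ee_rot: [-2.106, 1.691, -0.453]
wrist_force: [0.0, 0.1, -0.4]
gripper_width: 0.0171
```

```bash
python3 go.py .01 0 0; python3 - <<'E'
from h import *
from rig import r,cams
s=r.observe();Rc=R.from_rotvec(s["ee_rot"]).as_matrix();p=s["ee_pos"]
ims=[]
for n in("scene","top"):
    c=cams.capture(n);W=world(c);q=(W-p)@Rc
    t=pix(c,p+Rc[:,2]*.123);print(n,"tip",t,"sock",pix(c,[.5477,-.0247,.114]))
    m=(abs(q[...,0])<.02)&(abs(q[...,1])<.022)
    for lo in np.arange(.03,.13,.01):
        k=m&(q[...,2]>=lo)&(q[...,2]<lo+.01)
        if k.sum(): print(round(lo,3),k.sum(),np.median(q[k],0).round(4))
    u,v=int(t[0]),int(t[1]);im=c["color"][v-50:v+30,u-30:u+30];ims.append(cv2.resize(im,(400,533),interpolation=2))
cv2.imwrite("pics/s4.png",np.hstack(ims))
E
```

```text
t 5.65 pos [ 0.4744 -0.0445  0.2463] w 0.0171 F [ 0.   0.1 -0.4]
turn [ 0.003 -0.003 -0.001] shift now(cm) [-0.39  0.19  1.95] shift after turn [-0.38  0.2   1.95]
scene tip [306.86346786 215.06573366] sock [308.48255958 221.75290895]
0.03 17 [0.0041 0.0034 0.0354]
0.04 17 [0.003  0.0024 0.0447]
0.05 19 [0.003  0.0035 0.055 ]
0.06 13 [0.0042 0.0032 0.0648]
0.07 15 [0.0034 0.004  0.0743]
0.08 17 [0.0024 0.0033 0.0852]
0.09 14 [0.0025 0.0033 0.0961]
0.1 16 [0.0042 0.0024 0.1059]
0.11 11 [0.0012 0.0049 0.1159]
0.12 3 [0.0036 0.0006 0.1219]
top tip [308.03335472 234.96382042] sock [305.38988959 231.6967127 ]
0.03 7 [ 0.0019 -0.0048  0.0343]
0.04 8 [-0.0005 -0.0041  0.0444]
0.05 7 [ 0.0017 -0.0042  0.0537]
0.06 10 [ 0.0005 -0.0047  0.0636]
0.07 7 [-0.0006 -0.0039  0.0762]
0.08 5 [-0.0001 -0.0051  0.0836]
0.09 7 [ 0.0006 -0.0045  0.0922]
0.1 6 [-0.0006 -0.0038  0.1039]
0.11 6 [-0.0008 -0.0039  0.116 ]
0.12 1 [-0.0045 -0.0005  0.1248]
```

View pics/s4.png

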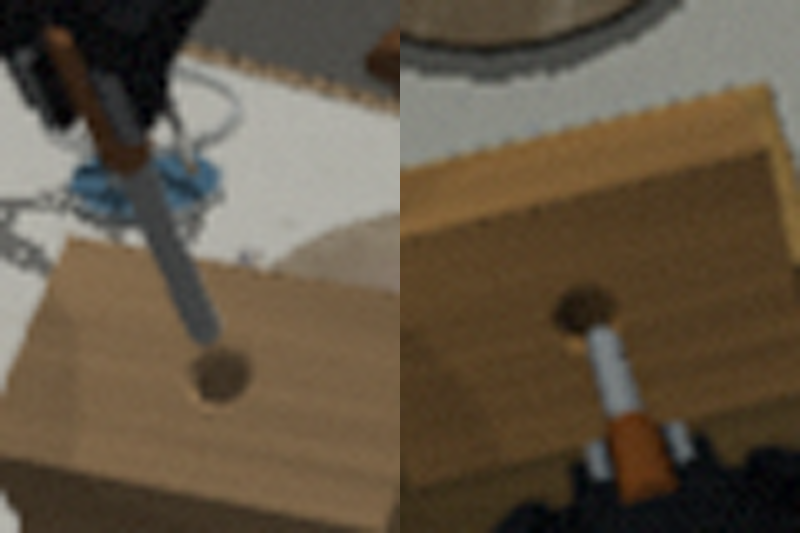

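The left (scene) crop shows the rod tip at about (205,335), up and left of the mouth at (220,377). In the right (top) crop the tip is at (600,335) and the mouth at (585,310). This matches the computed offset, and the rod is parallel to the tool.

Emit:
drive_tool([
  [[0.003,-0.003,0],[-0.35,0.1,0.5],0],
  [[0,0,0],[0,0,0.7],0],
  [[0,0,0],[0,0,0],0],
  [[0,0,0],[0,0,0],0],
])

```text
time: 6.15
ee_pos: [0.479, -0.0406, 0.2356]
ee_rot: [-2.102, 1.688, -0.454]
wrist_force: [-0.7, 0.3, -0.6]
gripper_width: 0.017
```

```bash
python3 go.py 0 0.0005 -0.001
```

```text
t 6.15 pos [ 0.479  -0.0406  0.2356] w 0.017 F [-0.7  0.3 -0.6]
turn [-0.001 -0.002 -0.002] shift now(cm) [-0.06  0.02  1.75] shift after turn [-0.05  0.02  1.75]
```

Emit:
drive_tool([
  [[0,0,0],[-0.05,0,0.9],0],
  [[0,0,0],[0,0,1],0],
  [[0,0,0],[0,0,1],0],
  [[0,0,0],[0,0,0],0],
])

```text
time: 6.55
ee_pos: [0.4942, -0.0367, 0.2084]
ee_rot: [-2.102, 1.689, -0.455]
wrist_force: [-0.5, -0.2, -0.9]
gripper_width: 0.0168
```

```bash
python3 go.py -0.035 0.0005 -0.001
```

```text
t 6.55 pos [ 0.4942 -0.0367  0.2084] w 0.0168 F [-0.5 -0.2 -0.9]
turn [-0.002 -0.002 -0.002] shift now(cm) [-0.01  0.03  2.11] shift after turn [-0.    0.02  2.11]
```

Emit:
drive_tool([
  [[0,0,0],[0,0,0.8],0],
  [[0,0,0],[0,0,0.8],0],
  [[0,0,0],[0,0,0.3],0],
  [[0,0,0],[0,0,0.3],0],
  [[0,0,0],[0,0,0.3],0],
  [[0,0,0],[0,0,0.2],0],
])

```text
time: 7.15
ee_pos: [0.5087, -0.0334, 0.1829]
ee_rot: [-2.102, 1.688, -0.454]
wrist_force: [0.5, -0.3, -0.6]
gripper_width: 0.0166
```

```bash
python3 go.py -0.044 0.0005 -0.001
```

```text
t 7.15 pos [ 0.5087 -0.0334  0.1829] w 0.0166 F [ 0.5 -0.3 -0.6]
turn [-0.002 -0.002 -0.002] shift now(cm) [0.   0.03 0.07] shift after turn [0.   0.03 0.07]
```

Depth is now 43 mm and there is still no force. I'll continue in small steps.

Emit:
drive_tool([
  [[0,0,0],[0,0,0.25],0],
  [[0,0,0],[0,0,0.25],0],
  [[0,0,0],[0,0,0.2],0],
])

```text
time: 7.45
ee_pos: [0.5125, -0.0327, 0.1768]
ee_rot: [-2.102, 1.688, -0.455]
wrist_force: [0.3, 0.4, -0.4]
gripper_width: 0.0166
```

```bash
python3 go.py -0.060 0.0005 -0.001
```

```text
t 7.45 pos [ 0.5125 -0.0327  0.1768] w 0.0166 F [ 0.3  0.4 -0.4]
turn [-0.002 -0.002 -0.002] shift now(cm) [-0.02  0.07  0.94] shift after turn [-0.01  0.06  0.94]
```

Now 50.6 mm deep, so not 44. Continuing to 60.

Emit:
drive_tool([
  [[0,0,0],[0,0.06,0.5],0],
  [[0,0,0],[0,0,0.3],0],
  [[0,0,0],[0,0,0.2],0],
  [[0,0,0],[0,0,0.2],0],
])

```text
time: 7.85
ee_pos: [0.5199, -0.032, 0.1698]
ee_rot: [-2.099, 1.684, -0.465]
wrist_force: [-27.2, -1.1, 38.1]
gripper_width: 0.0169
```

```bash
python3 go.py -0.060 0.0005 -0.001
```

```text
t 7.85 pos [ 0.5199 -0.032   0.1698] w 0.0169 F [-27.2  -1.1  38.1]
turn [-0.009 -0.005  0.   ] shift now(cm) [-0.11  0.35 -0.04] shift after turn [-0.11  0.35 -0.03]
```

Force rose to 46 N along the bore at 60.4 mm, so this is the floor of a 60 mm socket. I'll ease off and hold still.

Emit:
drive_tool([
  [[-0.008,-0.005,0],[-0.1,0.3,-0.15],0],
  [[0,0,0],[0,0,0],0],
  [[0,0,0],[0,0,0],0],
  [[0,0,0],[0,0,0],0],
  [[0,0,0],[0,0,0],0],
  [[0,0,0],[0,0,0],0],
])

```text
time: 8.45
ee_pos: [0.5168, -0.0318, 0.1697]
ee_rot: [-2.104, 1.685, -0.455]
wrist_force: [-0.5, -0.1, 0.2]
gripper_width: 0.0168
```

```bash
python3 go.py -0.060 0.0005 -0.001
```

```text
t 8.45 pos [ 0.5168 -0.0318  0.1697] w 0.0168 F [-0.5 -0.1  0.2]
turn [-0.002 -0.001  0.   ] shift now(cm) [-0.02  0.1   0.11] shift after turn [-0.01  0.09  0.11]
```

Emit:
drive_tool([
  [[0,0,0],[0,0.08,0.15],0],
  [[0,0,0],[0,0,0.1],0],
  [[0,0,0],[0,0,0],0],
  [[0,0,0],[0,0,0],0],
  [[0,0,0],[0,0,0],0],
  [[0,0,0],[0,0,0],0],
])

```text
time: 9.05
ee_pos: [0.5181, -0.0318, 0.1694]
ee_rot: [-2.102, 1.683, -0.459]
wrist_force: [-2.0, -0.4, 2.4]
gripper_width: 0.017
```

```bash
python3 go.py -0.060 0.0005 -0.001
```

```text
t 9.05 pos [ 0.5181 -0.0318  0.1694] w 0.017 F [-2.  -0.4  2.4]
turn [-0.006 -0.002  0.001] shift now(cm) [-0.05  0.19  0.01] shift after turn [-0.05  0.19  0.02]
```

Contact again at 59.9 mm, so the socket is 60 mm deep and the medium peg is the one. Releasing and backing out along the bore.

Emit:
drive_tool([
  [[0,0,0],[0,0.05,0],0.3],
  [[0,0,0],[0,0,0],0.6],
  [[0,0,0],[0,0,0],1],
  [[0,0,0],[0,0,0],1],
  [[0,0,0],[0,0,0],1],
  [[0,0,0],[0,0,-1.5],1],
  [[0,0,0],[0,0,-2.5],1],
  [[0,0,0],[0,0,-3],1],
  [[0,0,0],[0,0,-3],1],
  [[0,0,0],[0,0,-3],1],
  [[0,0,0],[0,0,0],1],
])

```text
time: 10.15
ee_pos: [0.4511, -0.0459, 0.2841]
ee_rot: [-2.104, 1.683, -0.455]
wrist_force: [-0.4, -0.2, -0.5]
gripper_width: 0.0854
```

```bash
python3 - <<'E'
from h import *
from rig import r,cams
s=r.observe()
delta(s,tool(12.5,0),np.array([.426,-.298,.2]))
ims=[]
for n in("scene","top"):
    c=cams.capture(n);np.savez(n+"5.npz",**c);u,v=pix(c,[.52,-.03,.14]).astype(int);ims.append(cv2.resize(c["color"][v-60:v+40,u-40:u+40],(400,500),interpolation=2))
cv2.imwrite("pics/s5.png",np.hstack(ims))
c=dict(np.load("top0.npz"))
# medium peg foot from top & scene at start
for n,u,v in(("p2",421,284),):print(ray(c,u,v,.06))
c=dict(np.load("scene0.npz"));print("peg pred in scene foot/top",pix(c,[.4263,-.298,0]),pix(c,[.4263,-.298,.06]))
E
```

```text
t 10.15 pos [ 0.4511 -0.0459  0.2841] w 0.0854 F [-0.4 -0.2 -0.5]
turn [-0.527 -0.     0.003] shift now(cm) [24.04 11.14  3.29] shift after turn [24.07  7.91  8.41]
[ 0.42614236 -0.29707954  0.06      ]
peg pred in scene foot/top [386.41764925 338.35422831] [388.01411385 314.4288431 ]
```

View pics/s5.png

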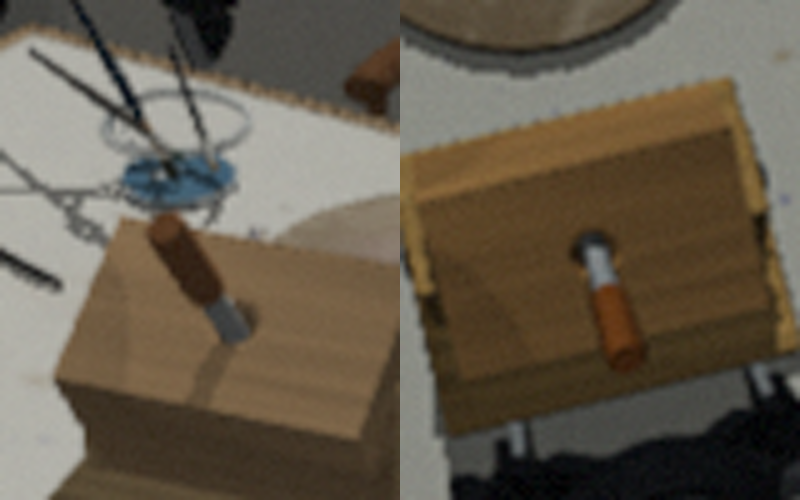

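The crops show the rod standing released in the socket (mouth at scene crop (240,320), top crop (595,245)), leaning a little towards the robot. Now over to the medium peg.

Emit:
drive_tool([
  [[0,0,0],[2,0,-1],1],
  [[0,0,0],[4,0,0],1],
  [[-0.086,0,0],[4,0,0],1],
  [[-0.086,0,0],[4,0,0],1],
  [[-0.086,0,0],[4,0,0],1],
  [[-0.086,0,0],[3,0,0],1],
  [[-0.086,0,0],[2,0,0],1],
  [[-0.086,0,0],[1,0,0],1],
  [[0,0,0],[0,0,0],1],
])

```text
time: 11.15
ee_pos: [0.5012, -0.2877, 0.2734]
ee_rot: [2.449, -1.953, -0.039]
wrist_force: [-0.6, -0.1, -0.5]
gripper_width: 0.0857
```

```bash
python3 - <<'E'
from h import *
from rig import r
delta(r.observe(),tool(12.5,0),np.array([.4265,-.2975,.11]))
E
```

```text
t 11.15 pos [ 0.5012 -0.2877  0.2734] w 0.0857 F [-0.6 -0.1 -0.5]
turn [0.023 0.014 0.007] shift now(cm) [-0.48  7.13 16.52] shift after turn [-0.65  7.5  16.34]
```

Emit:
drive_tool([
  [[0.023,0.014,0.007],[-0.3,3.6,3],1],
  [[0,0,0],[-0.3,3.8,3.5],1],
  [[0,0,0],[0,0,3.5],1],
  [[0,0,0],[0,0,3.5],1],
  [[0,0,0],[0,0,2],1],
  [[0,0,0],[0,0,0],1],
  [[0,0,0],[0,0,0],1],
])

```text
time: 11.85
ee_pos: [0.4253, -0.292, 0.1081]
ee_rot: [-2.444, 1.955, -0.008]
wrist_force: [1.2, 0.3, 1.0]
gripper_width: 0.0852
```

```bash
python3 - <<'E'
from h import *
from rig import r
delta(r.observe(),tool(12.5,0),np.array([.4265,-.2975,.023]))
E
```

```text
t 11.85 pos [ 0.4253 -0.292   0.1081] w 0.0852 F [1.2 0.3 1. ]
turn [-0.012  0.003  0.003] shift now(cm) [0.59 0.11 8.5 ] shift after turn [0.56 0.   8.51]
```

Emit:
drive_tool([
  [[-0.012,0.003,0.003],[0.58,0,1.5],1],
  [[0,0,0],[0,0,2],1],
  [[0,0,0],[0,0,2],1],
  [[0,0,0],[0,0,1.5],1],
  [[0,0,0],[0,0,1],1],
  [[0,0,0],[0,0,0],1],
  [[0,0,0],[0,0,0],1],
])

```text
time: 12.55
ee_pos: [0.4314, -0.3014, 0.028]
ee_rot: [2.45, -1.964, 0.018]
wrist_force: [-0.7, -1.3, 0.2]
gripper_width: 0.0855
```

```bash
python3 - <<'E'
from h import *
from rig import r
delta(r.observe(),tool(12.5,0),np.array([.4265,-.2975,.023]))
E
```

```text
t 12.55 pos [ 0.4314 -0.3014  0.028 ] w 0.0855 F [-0.7 -1.3  0.2]
turn [-0.006 -0.01   0.001] shift now(cm) [-0.49  0.39  0.49] shift after turn [-0.49  0.39  0.5 ]
```

Emit:
drive_tool([
  [[-0.006,-0.01,0.001],[-0.48,0.4,0.4],1],
  [[0,0,0],[0,0,0],1],
  [[0,0,0],[0,0,0],0.4],
  [[0,0,0],[0,0,0],0.15],
  [[0,0,0],[0,0,0],0],
  [[0,0,0],[0,0,0],0],
  [[0,0,0],[0,0,0],0],
  [[0,0,0],[0,0,0],0],
], force=40)

```text
time: 13.35
ee_pos: [0.4273, -0.2984, 0.0261]
ee_rot: [2.45, -1.966, 0.006]
wrist_force: [-0.3, 0.0, -0.0]
gripper_width: 0.016
```

```bash
python3 - <<'E'
from h import *
from rig import r
delta(r.observe(),tool(12.5,0),np.array([.4265,-.2975,.023]))
E
```

```text
t 13.35 pos [ 0.4273 -0.2984  0.0261] w 0.016 F [-0.3  0.  -0. ]
turn [-0.002 -0.003  0.   ] shift now(cm) [-0.11  0.05  0.31] shift after turn [-0.11  0.05  0.31]
```

Emit:
drive_tool([
  [[0,0,0],[0,0,-1],0],
  [[0,0,0],[0,0,-2],0],
  [[0,0,0],[0,0,-4],0],
  [[0,0,0],[0,0,-4],0],
  [[0,0,0],[0,0,-4],0],
  [[0,0,0],[0,0,-4],0],
  [[0,0,0],[0,0,-4],0],
  [[0,0,0],[0,0,-4],0],
  [[0,0,0],[0,0,-1],0],
  [[0,0,0],[0,0,0],0],
])

```text
time: 14.35
ee_pos: [0.4244, -0.2954, 0.3236]
ee_rot: [2.45, -1.966, 0.007]
wrist_force: [0.1, 0.5, -1.0]
gripper_width: 0.0161
```

```bash
python3 - <<'E'
from h import *
from rig import r
delta(r.observe(),tool(12.5,0),np.array([.4578,.2684,.30]))
E
```

```text
t 14.35 pos [ 0.4244 -0.2954  0.3236] w 0.0161 F [ 0.1  0.5 -1. ]
turn [-0.002 -0.004  0.   ] shift now(cm) [-54.33 -15.47   2.17] shift after turn [-54.32 -15.47   2.36]
```

Emit:
drive_tool([
  [[0,0,0],[-2.5,-0.8,0],0],
  [[0,0,0],[-4.7,-1.3,0],0],
  [[0,0,0],[-4.7,-1.3,0],0],
  [[0,0,0],[-4.7,-1.3,0],0],
  [[0,0,0],[-4.7,-1.3,0],0],
  [[0,0,0],[-4.7,-1.3,0],0],
  [[0,0,0],[-4.7,-1.3,0],0],
  [[0,0,0],[-4.7,-1.3,0],0],
  [[0,0,0],[-4.7,-1.3,0],0],
  [[0,0,0],[-4.7,-1.3,0],0],
  [[0,0,0],[-4.7,-1.3,0],0],
  [[0,0,0],[0,0,0],0],
])

```text
time: 15.55
ee_pos: [0.4531, 0.2084, 0.3136]
ee_rot: [-2.479, 1.922, 0.033]
wrist_force: [-0.7, -0.5, -1.3]
gripper_width: 0.0154
```

```bash
python3 - <<'E'
from h import *
from rig import r
delta(r.observe(),tool(12.5,0),np.array([.4578,.2684,.12]))
E
```

```text
t 15.55 pos [0.4531 0.2084 0.3136] w 0.0154 F [-0.7 -0.5 -1.3]
turn [0.01  0.02  0.034] shift now(cm) [-5.32 -2.13 19.45] shift after turn [-5.76 -1.76 19.36]
```

Emit:
drive_tool([
  [[0.01,0.02,0.034],[-2.7,-1,0],0],
  [[0,0,0],[-2.9,-0.9,2],0],
  [[0,0,0],[0,0,4],0],
  [[0,0,0],[0,0,4],0],
  [[0,0,0],[0,0,4],0],
  [[0,0,0],[0,0,3.5],0],
  [[0,0,0],[0,0,1.5],0],
  [[0,0,0],[0,0,0],0],
  [[0,0,0],[0,0,0],0],
])

```text
time: 16.45
ee_pos: [0.4702, 0.2243, 0.1168]
ee_rot: [-2.481, 1.894, 0.035]
wrist_force: [-0.3, -0.5, 0.0]
gripper_width: 0.0159
```

```bash
python3 - <<'E'
from h import *
from rig import r,cams
s=r.observe()
delta(s,tool(12.5,0),np.array([.4578,.2684,.045]))
c=cams.capture("top");W=world(c);Rc=R.from_rotvec(s["ee_rot"]).as_matrix();q=(W-s["ee_pos"])@Rc
m=(abs(q[...,0])<.02)&(abs(q[...,1])<.03)&(q[...,2]>-.0)&(q[...,2]<.05)
for lo in np.arange(0,.05,.01):
    k=m&(q[...,2]>=lo)&(q[...,2]<lo+.01)
    if k.sum():print(lo,k.sum(),q[k].mean(0))
im=[]
for c in(c,cams.capture("scene")):
    u,v=pix(c,s["ee_pos"]).astype(int);u=max(u,60);im.append(cv2.resize(c["color"][v-50:v+50,u-50:u+50],(400,400)))
cv2.imwrite("pics/s6.png",np.hstack(im))
E
```

```text
t 16.45 pos [0.4702 0.2243 0.1168] w 0.0159 F [-0.3 -0.5  0. ]
turn [-0.002  0.03   0.049] shift now(cm) [-4.37  0.05  7.32] shift after turn [-4.58  0.26  7.18]
0.0 4 [0.00225086 0.00952685 0.00385962]
0.01 3 [0.00183258 0.00882734 0.01569127]
0.02 4 [0.00194488 0.00960917 0.02294409]
```

View pics/s6.png

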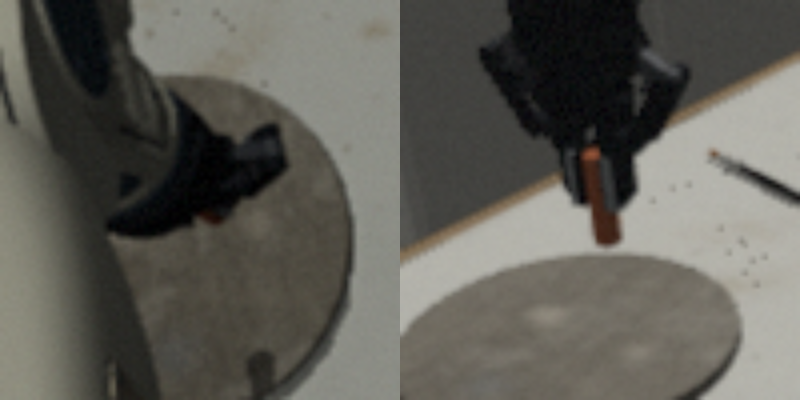

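The peg is held above the bat (scene crop: top (590,155), bottom (608,240)). The arm stopped short, probably because the last joint is near its limit. Checking that, and the peg's lean.

```bash
python3 - <<'E'
from h import *
from rig import r
s=r.observe();print(s["qpos"].round(3))
c=dict(np.load("scene0.npz"));p=s["ee_pos"];Rc=R.from_rotvec(s["ee_rot"]).as_matrix()
u,v=pix(c,p).astype(int);u=max(u,60)
for d in(-.034,.026):print(4*(pix(c,p+Rc[:,2]*d)-[u-50,v-50])+[400,0], 4*(pix(c,p+np.array([0,0,-d]))-[u-50,v-50])+[400,0])
E
```

```text
[ 0.267  0.266 -0.269  1.032  0.03   3.141]
[595.66274624 151.76444418] [594.29715675 151.40944413]
[608.05879092 239.53342869] [609.07828253 239.82166738]
```

Emit:
drive_tool([
  [[0,0.02,-0.14],[0,0,0],0],
  [[0,0,-0.14],[0,0,0],0],
  [[0,0,-0.14],[0,0,0],0],
  [[0,0,-0.14],[0,0,0],0],
  [[0,0,-0.14],[0,0,0],0],
  [[0,0,0],[0,0,0],0],
])

```text
time: 17.15
ee_pos: [0.4752, 0.2248, 0.1257]
ee_rot: [-2.994, 0.891, -0.019]
wrist_force: [0.3, -0.1, -1.0]
gripper_width: 0.0159
```

```bash
python3 - <<'E'
from h import *
from rig import r
s=r.observe();print(s["qpos"].round(3));delta(s,tool(50,0),np.array([.4578,.2684,.06]))
E
```

```text
[ 0.277  0.259 -0.256  1.036  0.009  2.427]
t 17.15 pos [0.4752 0.2248 0.1257] w 0.0159 F [ 0.3 -0.1 -1. ]
turn [-0.021 -0.005  0.119] shift now(cm) [-3.89 -2.56  6.61] shift after turn [-4.14 -2.22  6.57]
```

Emit:
drive_tool([
  [[-0.021,-0.005,0],[-2,-1.3,1],0],
  [[0,0,0],[-1.9,-1.3,2],0],
  [[0,0,0],[0,0,2],0],
  [[0,0,0],[0,0,1],0],
  [[0,0,0],[0,0,0],0],
  [[0,0,0],[0,0,0],0],
])

```text
time: 17.75
ee_pos: [0.4609, 0.27, 0.0701]
ee_rot: [-2.995, 0.931, -0.015]
wrist_force: [0.7, -0.5, -0.3]
gripper_width: 0.0156
```

```bash
python3 - <<'E'
from h import *
from rig import r
s=r.observe();delta(s,tool(57,0),np.array([.4578,.2684,.040]))
E
```

```text
t 17.75 pos [0.4609 0.27   0.0701] w 0.0156 F [ 0.7 -0.5 -0.3]
turn [-0.008 -0.008 -0.027] shift now(cm) [-0.19  0.33  3.  ] shift after turn [-0.17  0.3   3.01]
```

Emit:
drive_tool([
  [[-0.008,-0.008,0],[0,0,1.2],0],
  [[0,0,0],[0,0,1],0],
  [[0,0,0],[0,0,0.4],0],
  [[0,0,0],[0,0,0],0],
  [[0,0,0],[0,0,0],0],
])

```text
time: 18.25
ee_pos: [0.4626, 0.2693, 0.0436]
ee_rot: [-2.997, 0.937, -0.002]
wrist_force: [0.6, -0.4, -1.0]
gripper_width: 0.0159
```

```bash
python3 - <<'E'
from h import *
from rig import r
s=r.observe();delta(s,tool(55.5,0),np.array([.4578,.2684,.037]))
E
```

```text
t 18.25 pos [0.4626 0.2693 0.0436] w 0.0159 F [ 0.6 -0.4 -1. ]
turn [-0.002 -0.001 -0.004] shift now(cm) [-0.34  0.35  0.66] shift after turn [-0.34  0.35  0.66]
```

Level and close to the centre. I'll lower the last 6 mm until I feel contact.

Emit:
drive_tool([
  [[-0.002,-0.001,0],[0,0,0.3],0],
  [[0,0,0],[0,0,0.2],0],
  [[0,0,0],[0,0,0.1],0],
  [[0,0,0],[0,0,0.05],0],
])

```text
time: 18.65
ee_pos: [0.4629, 0.2695, 0.0372]
ee_rot: [-2.998, 0.938, -0.0]
wrist_force: [1.2, -0.6, -0.3]
gripper_width: 0.016
```

```bash
python3 - <<'E'
from h import *
from rig import r
s=r.observe();delta(s,tool(55.5,0),np.array([.4578,.2684,.037]))
E
```

```text
t 18.65 pos [0.4629 0.2695 0.0372] w 0.016 F [ 1.2 -0.6 -0.3]
turn [-0.    -0.    -0.004] shift now(cm) [-0.36  0.38  0.02] shift after turn [-0.36  0.38  0.02]
```

Emit:
drive_tool([
  [[0,0,0],[0,0,0.1],0],
  [[0,0,0],[0,0,0.1],0],
  [[0,0,0],[0,0,0],0],
])

```text
time: 18.95
ee_pos: [0.4631, 0.2697, 0.0375]
ee_rot: [-2.997, 0.937, -0.003]
wrist_force: [0.3, -0.0, -0.6]
gripper_width: 0.0158
```

Emit:
drive_tool([
  [[0,0,0],[0,0,0.2],0],
  [[0,0,0],[0,0,0.2],0],
])

```text
time: 19.15
ee_pos: [0.4638, 0.2702, 0.0368]
ee_rot: [-2.995, 0.936, -0.008]
wrist_force: [-10.2, -5.7, 33.9]
gripper_width: 0.0158
```

Contact. I'll ease off slightly, level, open and retreat.

Emit:
drive_tool([
  [[0,0,0],[0,0,-0.15],0],
  [[0,0,0],[0,0,0],0],
  [[0,0,0],[0,0,0],0],
])

```text
time: 19.45
ee_pos: [0.464, 0.2704, 0.0391]
ee_rot: [-2.994, 0.935, -0.01]
wrist_force: [-0.0, -0.0, -0.6]
gripper_width: 0.0154
```

```bash
python3 - <<'E'
from h import *
from rig import r
s=r.observe();delta(s,tool(55.5,0),np.array([.4629,.2695,.037]))
E
```

```text
t 19.45 pos [0.464  0.2704 0.0391] w 0.0154 F [-0.  -0.  -0.6]
turn [-0.007 -0.004 -0.003] shift now(cm) [-0.04  0.14  0.21] shift after turn [-0.04  0.14  0.21]
```

Emit:
drive_tool([
  [[-0.007,-0.004,0],[0,0,0.12],0],
  [[0,0,0],[0,0,0],0],
  [[0,0,0],[0,0,0],0.25],
  [[0,0,0],[0,0,0],0.5],
  [[0,0,0],[0,0,0],1],
  [[0,0,0],[0,0,0],1],
  [[0,0,0],[0,0,0],1],
  [[0,0,0],[0,0,-2],1],
  [[0,0,0],[0,0,-3],1],
  [[0,0,0],[0,0,-4],1],
  [[0,0,0],[0,0,-4],1],
  [[0,0,0],[0,0,-3],1],
])

```text
time: 20.65
ee_pos: [0.4616, 0.2694, 0.1976]
ee_rot: [2.991, -0.935, -0.015]
wrist_force: [0.2, 0.7, -0.5]
gripper_width: 0.0853
```

Emit:
drive_tool([
  [[0,0,0],[0,0,-3],1],
  [[0,0,0],[0,0,-3],1],
  [[0,0,0],[0,3,0],1],
  [[0,0,0],[0,4,0],1],
  [[0,0,0],[0,4,0],1],
  [[0,0,0],[0,0,0],1],
])

```text
time: 21.25
ee_pos: [0.3991, 0.1778, 0.2661]
ee_rot: [2.998, -0.933, -0.002]
wrist_force: [0.5, -0.6, -0.5]
gripper_width: 0.0859
```

```bash
python3 - <<'E'
from h import *
from rig import r,cams
s=r.observe();print(s["time"],s["ee_pos"],s["wrist_force"].round(1))
c=cams.capture("scene");t=cams.capture("top");a=c["color"];b=t["color"]
cv2.imwrite("pics/s7.png",np.vstack([np.hstack([cv2.resize(a[200:300,150:350],(800,400)[:1]+(300,))[:,:800]]),cv2.resize(b[180:340,140:480],(800,300))]))
for n,cc in(("s",c),("t",t)):
    W=world(cc);h=cv2.cvtColor(cc["color"],cv2.COLOR_BGR2HSV)
    m=((h[...,0]<14)|(h[...,0]>170))&(h[...,1]>110)&(W[...,2]>.015)&(W[...,2]<.1)
    k,l,st,ce=cv2.connectedComponentsWithStats(m.astype(np.uint8))
    for i in range(1,k):
        P=W[l==i]
        if 15<st[i,4]<400 and P[:,0].min()>.3 and P[:,0].max()<.6:print(n,ce[i].round(1),st[i,4],P.mean(0).round(3),P.min(0).round(3),P.max(0).round(3))
E
```

```text
21.25 [0.39907613 0.17781155 0.26605544] [ 0.5 -0.6 -0.5]
s [196.2 227.9] 117 [0.459 0.265 0.047] [0.452 0.259 0.016] [0.467 0.274 0.073]
s [335.  296.4] 198 [ 0.425 -0.18   0.051] [ 0.42  -0.187  0.015] [ 0.44  -0.169  0.08 ]
s [447.6 322.3] 129 [ 0.497 -0.388  0.033] [ 0.492 -0.395  0.015] [ 0.509 -0.38   0.046]
t [452.9 254.2] 49 [ 0.501 -0.385  0.035] [ 0.493 -0.393  0.015] [ 0.51  -0.38   0.046]
t [370.5 283.9] 51 [ 0.428 -0.176  0.065] [ 0.421 -0.184  0.023] [ 0.437 -0.17   0.079]
```

View pics/s7.png

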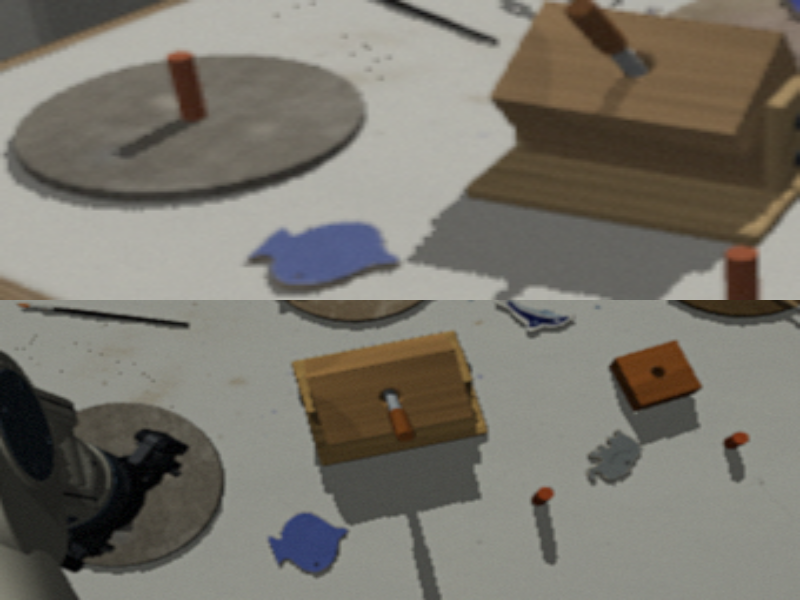

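The peg stands on the bat (upper crop, (186,87)) and the rod in the socket. The other two pegs, the fish and the elephant are unmoved, and the arm is clear.

```bash
python3 -c "
from rig import r
print(r.hand_in())"
```

```text
the job is handed in; nothing more can be done
None
```

The socket is 60 mm deep. I left the depth rod standing released in it and stood the medium (60 mm) peg on the bat. I handed the job in at about 21 s of robot time.

**Depth:** The rod met the floor twice, at 60.4 mm and 59.9 mm below the mouth. It passed 50 mm with no force, which ruled out 44 mm. It was held still there for several tenths of a second before release.

**Final checks:**
- **Medium peg:** it stands upright near the bat's centre, at about (0.459, 0.265) against a centre of (0.458, 0.268). Its top is at 73 mm, where 71 mm was expected.
- **Other two pegs:** the short and long pegs are within a few millimetres of where they started.
- **Bystanders:** the fish, elephant and whale looked undisturbed in the last picture; I did not measure them.
- **Arm:** it is clear of everything, with no wrist force.

**What went less smoothly:**
- **Joint limit:** the last joint hit its limit on the way to the bat, so I turned the wrist there and carried on.
- **Contact forces:** they peaked briefly at about 46 N on the socket floor and 36 N when the peg met the bat. Both were wrist readings, through the held rod and peg.
- **Not measured:** I judged the released rod's depth and lean only by eye from the pictures.

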